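# Lock the loose fastener on the desk cable box

### The job

The cover of the desk's cable box has two big slotted quarter-turn fasteners, and one of them is loose and standing up. Take the screwdriver from its wooden block, press its blade into the slot of the loose fastener and, keeping the blade pressed down in the slot, turn it clockwise until it is fully home; use the screwdriver on it, not the fingers. Then stand the screwdriver back in its block, all the way in, and leave the mug, the mouse and the grey pipe fitting where they are.

Things in the scene. Friction and masses are not known exactly. Their poses are not given: they have to be found in the camera images.
- cablebox: Fixed black box with a grey cover, 176 x 116 mm (x by y), cover's top 45 mm above the desk; any yaw. Origin: centre of its underside; z up. Two identical round steel fastener heads (34 mm across, 7 mm thick, slotted) sit on its centre line: the loose one at x = +55 mm; the other at x = -55 mm is already home and cannot move.
- screw (a joint): Turn of the loose fastener, rad, growing clockwise seen from above: starts at 0 to 0.35; 1.571 = fully home, at its stop. At 0 its slot runs along the box's x, at home across it (as on the other one). It sinks 4 mm per rad, so the blade must follow it down. Friction about 0.12 N m: it stays where it is left, and a push under 25 N alone does not turn it.
- screw_slot (a point): Centre of the slot's floor in the loose fastener, on its vertical axis; turns and sinks with it (53 mm above the desk at joint 0, 47 mm when home). x along the slot, z up. Slot 22 mm long, 6 mm wide, 5 mm deep, closed at both ends by the round rim; the head's flat top is 5 mm above this point.
- stud: The loose fastener as a whole: shank 14 mm across with the round slotted head, 34 mm across and 7 mm thick, on top. Origin at the same point as screw_slot; it sinks with the fastener but its axes stay those of the box. The head's underside is 0 to 6.3 mm above the cover.
- driver: Stubby flat screwdriver, about 140 g, upright in the block, blade down. Origin: middle of the blade's end; z up to the handle, x along the blade's width. Heights from the blade's end: black collar 36 mm across, 50 to 56 mm (its flat underside rests on the block); grey square handle 24 x 24 mm, faces square to x and y, 56 to 116 mm; cap to 120 mm. Grip the handle across two faces, about 90 mm up.
- driver_tip (a point): Middle of the blade's end, same origin and axes as driver. The blade is 14 mm wide (along x) and 3 mm thick (2 mm over its last 3 mm), up to 12 mm; above it a round shaft 9 mm across up to 50 mm.
- stand: Fixed light wooden block 74 x 74 x 60 mm on the desk, origin at the centre of its underside, z up. In the middle of its top is a round upright hole 25 mm across, 53 mm deep. With the screwdriver in it the collar rests on the top and the blade's end is 10 mm above the desk.
- mug: White mug, 82 mm across, 95 mm high, bystander on the left; origin at the centre of its underside.
- mouse: Black computer mouse 105 x 62 x 26 mm on a rubber mat on the right, bystander; origin at the centre of its underside.
- fitting: Grey plastic pipe elbow, upright tube 44 mm across and 45 mm high with a side branch 65 mm long to its +y, bystander beyond the work; origin at the centre of the upright tube's underside.
Mind the look-alikes: they are no part of the job. What is meant by the stand is not pink, and is the larger of those in its own colour.

How it is judged:
On the way, in this order (a step that is already met when the one before it is completed fails the run):
1. the screwdriver's blade is pressed into the slot of the loose fastener, before it is home (distance between driver_tip and screw_slot below 0.0055 m and z of driver_tip in the frame of screw_slot below 0.003 m and angle between driver's own z axis and vertical below 0.15 rad and contact force between driver and stud above 0.5 N and value of joint screw below 0.6 rad), for 0.1 s.
2. the fastener is about half-way home with the blade still seated and pressed in the slot (distance between driver_tip and screw_slot below 0.0055 m and z of driver_tip in the frame of screw_slot below 0.003 m and angle between driver's own z axis and vertical below 0.15 rad and contact force between driver and stud above 0.5 N and value of joint screw between 0.8 and 1.4 rad), for 0.05 s.
3. the fastener is turned home with the blade still seated and pressed in the slot (distance between driver_tip and screw_slot below 0.0055 m and z of driver_tip in the frame of screw_slot below 0.003 m and angle between driver's own z axis and vertical below 0.15 rad and contact force between driver and stud above 0.5 N and value of joint screw above 1.45 rad), for 0.1 s.
At the end, for the whole second after the job is handed in: The fastener is at its stop (joint over 1.45 rad) and the screwdriver stands released and at rest in its block, blade down in the hole: upright within 0.12 rad, its axis within 9 mm of the block's centre, its collar down on the block's top within 4 mm (value of joint screw above 1.45 rad and z of driver_tip in the frame of stand below 0.014 m and horizontal distance between driver and stand below 0.009 m and angle between driver's own z axis and vertical below 0.12 rad and linear speed of driver below 0.02 m/s and contact force between driver and stand above 0.3 N); the robot touches nothing.
It fails at once if the gripper's fingers press on the fastener (contact force between the fingers and stud above 1 N).
It fails at once if the mug is moved by more than 30 mm (distance of mug from where it was at the start of the episode above 0.03 m).
It fails at once if the mouse is moved by more than 30 mm (distance of mouse from where it was at the start of the episode above 0.03 m).
It fails at once if the pipe fitting is moved by more than 30 mm (distance of fitting from where it was at the start of the episode above 0.03 m).
It also fails if it takes over 56 s, if anything falls off the work surface, if the arm or the gripper's body presses on something with over 40 N, if the wrist force passes 120 N, or if a joint passes its speed limit or range.

### The arm

A 6-joint arm with a two-finger parallel gripper is mounted at the origin on the work surface. World frame = base frame: x ahead of the robot, y to its left, z up, the work surface at z = 0. Lengths are in m, angles in rad, forces in N, time in s.
With the tool pointing down it reaches from about 0.3 to 0.825 m from the base axis. Payload 5.4 kg.
Tool frame: the origin (TCP) lies midway between the tips of the shut fingers; the grasp point (between the pads) lies 19 mm behind it (pinch_z is the distance from the TCP to the grasp point, in m); z points along the fingers, y is the line along which they close (so a half turn about z gives the same grasp; the last joint's range is limited). The gripper opens to 92 mm and grips with 3 to 60 N. Pads are 20 mm wide; open, the fingers measure 128 mm over their backs; the gripper's body (75 mm by 189 mm) begins 69 mm behind the grasp point.
Start: joints at [-1.314, 0.158, 1.597, -0, 1.386, -0.21], TCP at [0.259, -0.513, 0.193] pointing down, gripper open.
Joint ranges: [-2.91, 2.91], [-0.94, 2.29], [0.18, 2.7], [-1.29, 4.43], [0.17, 2.64], [-3, 3]. Speed limits (rad/s): [2.57, 2.57, 3.14, 3.14, 3.14, 3.14].

### API

Orientations are given as a unit quaternion [x, y, z, w].
In Python, from workcell import * gives the robot as it stands. Calls block until the motion is done:
- reach(position, orientation): joint-space move of the TCP to a pose.
- movel(position, v=0.15, ori=None, force_limit=None): straight line of the TCP; ori=None keeps the orientation; v is the mean speed in m/s. With force_limit (N) it stops when the force on the tool has changed by that much, and returns True; else False.
- move_j(angles): joint-space move.
- let_go() and clamp(): open the fingers fully, or close them until they stop; the grip force is fixed at half the most.
- dwell(seconds).
- solve_ik(position, orientation): joint angles nearest the present ones, or None.
- capture(name): name is "side" or "top" or "wrist"; returns a dict with "image" (384x512x3 uint8, blue, green, red), "fx", "fy", "cx", "cy" (pixels), "rvec" (rotation vector, rad) and "tvec" (3), from world to camera coordinates, as OpenCV has them; the wrist camera has in their place "mount" (4x4, takes a point from camera to tool coordinates, whose origin is the TCP and whose axes are the flange's). Camera axes: x right, y down, z forward; pixel columns grow to the right and rows downward; lengths in m; the calibration is good to about 2 mm. A picture is of the moment at which its call begins: read the wrist's pose just before it. There is no depth.
A pose or a line that the arm cannot do raises MotionError and nothing moves.
- close_job(): hands the job in; it is judged then, once.
Trained networks look in a picture, given as the dict that the camera call returned (one of the last four; its "shot" number tells which), for a name from the list of things; names that differ only in an ending like _2 or _b are one class to them, and where a whole thing is asked for, a point or a joint stands for the part that bears it (a point fixed in the world has none). Each returns a list of dicts, best first, with "p" (0 to 1); they miss things now and then, are a little off and sometimes report something else, mostly with a low value. They report only what shows in the picture. A call takes as long as a camera call. They do not tell look-alikes from the thing itself.
- spot_in(picture, thing): "xyz" ([x, y, z] in m, in world coordinates, good to about 4 mm: the middle of the surface that is visible of it).
- pinpoint(picture, thing): "xyz" ([x, y, z] in m, in world coordinates, good to about 4 mm: a listed point, or the origin of a listed thing).
Readings, each from a call of its own:
- read_t(): time.
- read_qpos(): joint angles.
- read_qd(): joint speeds.
- read_joint_efforts(): joint torques, N m.
- read_eef_pos(): TCP position.
- read_ee_rot(): TCP orientation.
- read_force(): force on the tool from outside, world axes, zero at the start.
- read_torque(): the same for the moment, N m.
- read_finger_gap(): finger opening in m.
- read_grasp_force(): force on a finger pad.
Only numpy, scipy, OpenCV 4.12 (cv2) and the standard library are available. Lean on these libraries where they do the work, as an engineer would, in place of code of your own. Each camera call takes 0.05 s, during which the arm holds its last target. There are 200 camera calls.

## Working session

There is one attempt and no reset: what is moved stays moved. The work goes in short steps, each a Python script; the robot and the scene stay as the last script left them, time stands still between calls to the robot, and variables do not carry over. Pictures are saved under pics/ and viewed, at most 10 in all, crops included, and the job is handed in when it is done.

```bash
mkdir -p pics; ls; python3 - <<'E'
from workcell import *
import cv2,numpy as np
ims=[]
for n in("top","side"):
    p=capture(n); cv2.imwrite(f"pics/{n}0.png",p["image"])
    for t in("stand","driver","cablebox","screw_slot","stud","mug","mouse","fitting"):
        f=pinpoint if t!="zz" else spot_in
        print(n,t,[(round(d["p"],2),np.round(d["xyz"],3).tolist()) for d in f(p,t)][:4])
print(read_t(),read_ee_rot())
E
```

```text
pics
top stand [(0.92, [0.352, 0.275, -0.001]), (0.9, [0.522, 0.361, 0.003]), (0.63, [0.492, 0.257, 0.003])]
top driver [(0.42, [0.493, 0.256, 0.006])]
top cablebox [(0.73, [0.591, -0.141, -0.001])]
top screw_slot [(0.66, [0.637, -0.125, 0.053])]
top stud [(0.71, [0.66, 0.437, -0.0]), (0.65, [0.641, -0.117, 0.052])]
top mug [(0.86, [0.661, 0.436, 0.0])]
top mouse [(0.63, [0.532, -0.447, 0.005])]
top fitting [(0.72, [0.774, 0.115, -0.001])]
side stand [(0.8, [0.357, 0.277, -0.0]), (0.78, [0.516, 0.365, -0.004]), (0.65, [0.587, -0.134, -0.002]), (0.56, [0.49, 0.257, 0.001])]
side driver [(0.59, [0.491, 0.258, 0.002]), (0.17, [0.64, -0.121, 0.056])]
side cablebox [(0.98, [0.586, -0.137, 0.002])]
side screw_slot [(0.43, [0.638, -0.12, 0.055])]
side stud [(0.59, [0.64, -0.12, 0.054])]
side mug [(0.92, [0.656, 0.438, -0.001])]
side mouse [(0.57, [0.528, -0.454, 0.005])]
side fitting [(0.97, [0.764, 0.109, -0.0])]
0.9 [9.72897647e-01 2.31236173e-01 2.41181251e-07 2.64783941e-05]
```

View pics/top0.png

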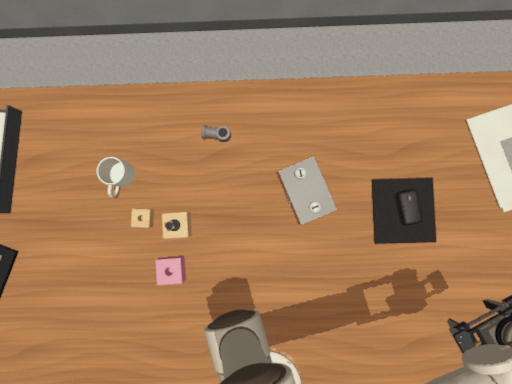

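View pics/side0.png

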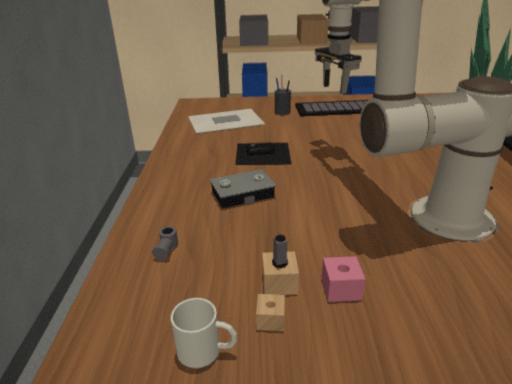

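Three blocks could be the stand: large light wood (top view 175,225, holding the driver), small light wood (141,218) and pink (170,270). The large light wood one, at about (0.492, 0.257), fits: it isn't pink and is the larger of the two wooden ones. I'll confirm it in an enlarged wrist crop on the way.

```bash
cat > h.py <<'E'
from workcell import *
import cv2,numpy as np
from scipy.spatial.transform import Rotation as Ro
def quat(a): return [float(np.cos(a/2)),float(np.sin(a/2)),0.,0.]
def wristshot(name=None):
    P=np.array(read_eef_pos());R=Ro.from_quat(read_ee_rot()).as_matrix();p=capture("wrist")
    T=np.eye(4);T[:3,:3]=R;T[:3,3]=P;p["W"]=T@np.array(p["mount"])
    if name: cv2.imwrite(f"pics/{name}.png",p["image"])
    return p
def topx(p,X):   # world -> pixel
    c=np.linalg.inv(p["W"])@np.append(X,1); return np.array([p["fx"]*c[0]/c[2]+p["cx"],p["fy"]*c[1]/c[2]+p["cy"]])
def atz(p,u,v,z):  # pixel -> world at height z
    d=p["W"][:3,:3]@np.array([(u-p["cx"])/p["fx"],(v-p["cy"])/p["fy"],1.]);o=p["W"][:3,3]
    return o+d*(z-o[2])/d[2]
def nets(p,things):
    for t in things: print(t,[(round(d["p"],2),np.round(d["xyz"],4).tolist()) for d in pinpoint(p,t)][:3])
E
python3 - <<'E'
from h import *
p=wristshot(); print(np.round(p["mount"],3).tolist(),p["fx"])
M=np.array(p["mount"])
def lookat(X,z,a):
    R=Ro.from_quat(quat(a)).as_matrix(); 
    # offset of optical-axis hit in tool frame at depth
    o=M[:3,3];d=M[:3,2]; h=z-X[2]; s=(h-o[2])/d[2]; off=R@(o+d*s)
    return [X[0]-off[0],X[1]-off[1],z]
for n,X,a in(("scr",[.613,-.13,.05],1.9),("drv",[.492,.257,.1],1.9)):
    t=lookat(X,.27,a); print(n,np.round(t,3)); reach(t,quat(a)); dwell(.2)
    p=wristshot(n); nets(p,["screw_slot","cablebox","stud"] if n=="scr" else ["stand","driver"])
    print(topx(p,X),read_t(),np.round(read_qpos(),2))
a=cv2.imread("pics/scr.png");cv2.imwrite("pics/scr_c.png",a)
E
```

```text
[[0.0, -0.972, -0.235, 0.066], [1.0, -0.0, 0.001, -0.0], [-0.001, -0.235, 0.972, -0.193], [0.0, 0.0, 0.0, 1.0]] 302.72040102597106
scr [ 0.602 -0.098  0.27 ]
screw_slot [(0.87, [0.6416, -0.1232, 0.0512])]
cablebox [(0.87, [0.5909, -0.1394, -0.0014])]
stud [(0.69, [0.6376, -0.12, 0.0525])]
[257.91564267 188.28294034] 3.3167 [-0.36  0.21  1.39 -0.    1.54 -0.69]
drv [0.485 0.277 0.27 ]
stand [(0.76, [0.4983, 0.2509, -0.0023])]
driver [(0.85, [0.4952, 0.2602, 0.0082])]
[257.30501603 187.95354753] 5.125 [ 0.3   0.07  1.54  0.    1.53 -0.03]
```

View pics/scr.png

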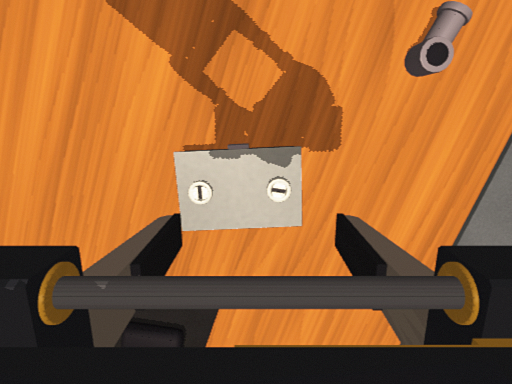

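View pics/drv.png

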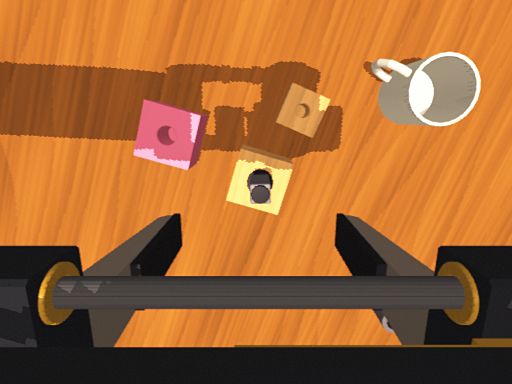

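The wrist pictures show the home head at (200,191) and the loose one at (279,189), with its slot turned slightly. The large wooden block with the driver is at (260,186), the small one at (303,110) and the pink one at (170,135). I'll confirm in one enlarged crop.

```bash
python3 - <<'E'
import cv2,numpy as np
a=cv2.imread("pics/drv.png")[145:225,215:305];b=cv2.imread("pics/scr.png")[145:235,170:305]
f=lambda i,s:cv2.resize(i,None,fx=s,fy=s,interpolation=cv2.INTER_CUBIC)
a=f(a,4);b=f(b,3);c=np.zeros((360,360+405,3),np.uint8);c[:a.shape[0],:360]=a;c[:270,360:]=b
cv2.imwrite("pics/crop.png",c)
E
```

```text
(no output)
```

View pics/crop.png

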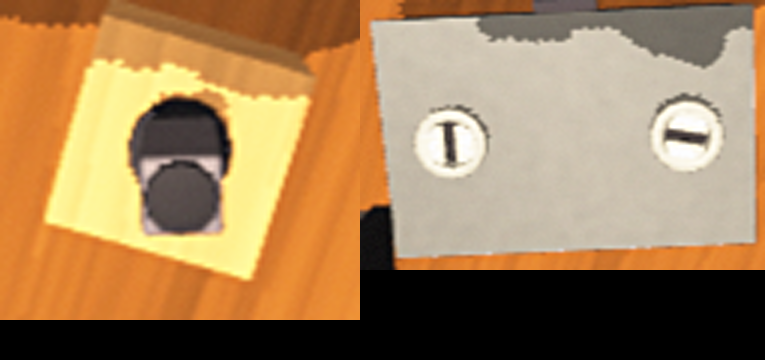

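The crop confirms it: the driver stands in the large light wooden block, handle square to the image. The loose fastener is the right head, with its slot nearly along the line between the heads and the home slot across it. Next I measure the handle centre and slot, then grasp.

```bash
python3 - <<'E'
from h import *
p=wristshot()
X=atz(p,260.5,194,.13);print("handle",X)
# stand top corners check from crop pixels
ctr=[atz(p,u/4+215,v/4+145,.06)[:2] for u,v in((45,222),(250,279),(313,98))]
print("stand centre", (ctr[0]+ctr[2])/2, np.linalg.norm(ctr[0]-ctr[1]),np.linalg.norm(ctr[2]-ctr[1]))
a=1.9
movel([X[0],X[1],.2],v=.2,ori=quat(a)); 
print(movel([X[0],X[1],.081],v=.12,force_limit=8),read_eef_pos())
clamp(); dwell(.2); print(read_finger_gap(),read_grasp_force(),read_eef_pos(),read_t())
p=wristshot("gr")
movel([X[0],X[1],.19],v=.12); dwell(.2)
print(read_finger_gap(),read_force(),read_t(),np.round(read_qpos(),2))
s=capture("side");cv2.imwrite("pics/s1.png",s["image"])
K=np.array([[s["fx"],0,s["cx"]],[0,s["fy"],s["cy"]],[0,0,1.]])
u=cv2.projectPoints(np.array([[X[0],X[1],.12]]),np.array(s["rvec"]),np.array(s["tvec"]),K,None)[0].ravel();print(u)
p=wristshot("w1");nets(p,["driver_tip","driver","stand"])
x,y=map(int,u);c=s["image"][y-50:y+40,x-45:x+45]
A=cv2.resize(c,(400,400),interpolation=cv2.INTER_CUBIC);B=p["image"][100:350,130:382];B=cv2.resize(B,(400,400))
cv2.imwrite("pics/lift.png",np.hstack([A,B]))
E
```

```text
handle [0.49519234 0.25868717 0.13      ]
stand centre [0.49613297 0.25294182] 0.07413746299133948 0.06725773341850029
False [0.49600262 0.25892937 0.08200777]
0.023822651234672844 29.882430732250214 [0.49505484 0.25865626 0.08089273] 8.0667
0.023551712081198307 [ 1.22859204  0.96790201 -0.893799  ] 9.375 [ 0.27  0.12  1.65 -0.    1.38 -0.06]
[279.37643032 241.04584863]
driver_tip []
driver [(0.84, [0.4941, 0.2632, 0.1159])]
stand [(0.88, [0.4966, 0.2541, 0.0019]), (0.61, [0.5138, 0.3653, -0.0011]), (0.6, [0.3624, 0.2777, -0.0006])]
```

View pics/lift.png

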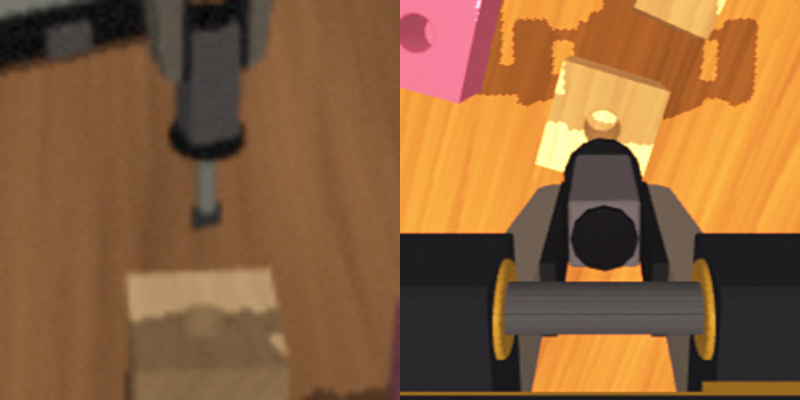

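The driver is in the hand and upright. In the side crop the blade (about 28 px) is wider than the shaft (about 20 px), so the blade's width runs along tool y. The empty hole shows at crop (603,125). Next I carry it to the fastener and measure the slot from close by.

```bash
python3 - <<'E'
from h import *
a=1.73; F=np.array([.639,-.122]); tx=np.array([np.cos(a),np.sin(a)])
P=F-.055*tx
e=read_eef_pos(); movel([e[0],e[1],.23],v=.2)
reach([P[0],P[1],.175],quat(a)); dwell(.3)
p=wristshot("slot"); print(read_t(),np.round(read_qpos(),2),p["W"][:3,3])
np.save("slotW.npy",p["W"]); np.save("slotK.npy",[p["fx"],p["fy"],p["cx"],p["cy"]])
u=topx(p,[*F,.057]);uh=topx(p,[F[0]-.11*np.cos(.36),F[1]-.11*np.sin(.36),.052]);print(u,uh)
nets(p,["screw_slot","stud","cablebox","driver_tip"])
x,y=map(int,u); x0,y0=x-25,y-25
g=cv2.cvtColor(p["image"],cv2.COLOR_BGR2GRAY)[y0:y0+50,x0:x0+50]
print(np.round(g[10:40:1,10:40:1]//10).tolist()) if 0 else None
big=cv2.resize(p["image"][y0:y0+50,x0:x0+50],(500,500),interpolation=cv2.INTER_CUBIC)
full=cv2.resize(p["image"],(300,225)); c=np.zeros((500,800,3),np.uint8); c[:,:500]=big;c[:225,500:]=full
cv2.imwrite("pics/slotc.png",c);print(x0,y0)
E
```

```text
12.025 [-0.44  0.42  1.32  0.    1.41 -0.6 ] [ 0.63769487 -0.11017587  0.36835913]
[257.01889497 127.84617042] [153.49530142 149.03063299]
screw_slot [(0.7, [0.6422, -0.119, 0.0543])]
stud [(0.83, [0.64, -0.119, 0.0539])]
cablebox [(0.94, [0.5853, -0.1404, 0.0014])]
driver_tip [(0.23, [0.6425, -0.1186, 0.0542])]
232 102
```

View pics/slotc.png

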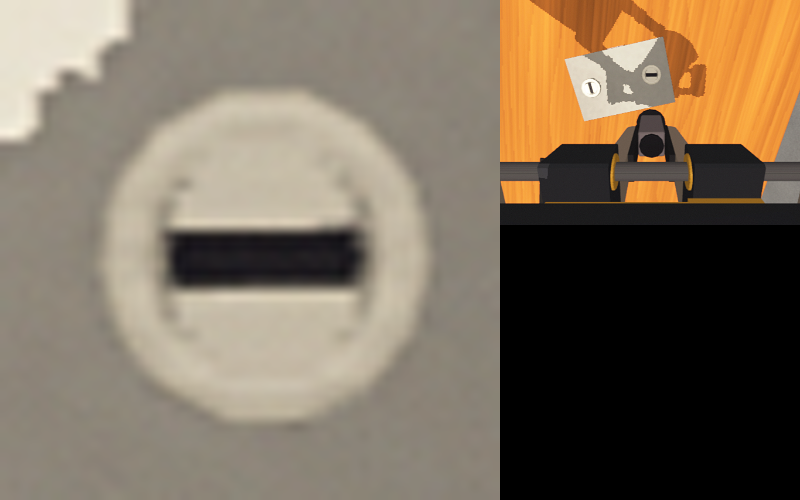

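The slot (crop centre (265,258)) lies exactly across the image, parallel to tool y at a = 1.73, and the head is centred at crop (266,255). So the blade is already aligned, and I can move above it and press in.

```bash
python3 - <<'E'
from h import *
K=np.load("slotK.npy");p=dict(W=np.load("slotW.npy"),fx=K[0],fy=K[1],cx=K[2],cy=K[3])
F=atz(p,258.1,127.0,.0572);print("head",F)
a=1.73
movel([F[0],F[1],.15],v=.1,ori=quat(a)); dwell(.3)
f0=np.array(read_force());print("f0",f0,read_eef_pos())
hit=movel([F[0],F[1],.116],v=.02,force_limit=8)
dwell(.15);print(hit,read_eef_pos(),np.array(read_force())-f0,read_torque(),read_t())
np.save("f0.npy",f0);np.save("F.npy",F)
E
```

```text
head [ 0.63994144 -0.12099332  0.0572    ]
f0 [-0.96990699 -0.20621374 -1.59154726] [ 0.64008428 -0.12149835  0.15022556]
True [ 0.64000291 -0.12104578  0.12285509] [-0.61437508  0.06323044  7.84051805] [ 0.05385215  0.21847157 -0.01266495] 14.6917
```

The tip is at 0.052 m, which is the slot's floor, with about 8 N of press. Now I turn clockwise in small steps, following it down under force control.

```bash
cat > turn.py <<'E'
from h import *
f0=np.load("f0.npy");F=np.load("F.npy")
def turn(a,z,a_end,step=.12,tstop=.6):
    while a>a_end:
        d=min(step,a-a_end);a-=d;z-=.004*d
        movel([F[0],F[1],z],v=.004,ori=quat(a))
        fz=(np.array(read_force())-f0)[2]; tz=read_torque()[2]
        e=np.array(read_eef_pos())
        print(f"t{read_t():.2f} a{a:.2f} zc{z:.4f} z{e[2]:.4f} fz{fz:.1f} tz{tz:.3f} q6 {read_qpos()[5]:.2f}")
        if fz<6: z-=.0006
        elif fz>14: z+=.0004
        if abs(tz)>tstop: print("stop");break
    return a,z
E
python3 - <<'E'
from turn import *
a,z=turn(1.73,.1223,1.73-.36)
np.save("st.npy",[a,z])
E
```

```text
t15.13 a1.61 zc0.1218 z0.1229 fz7.5 tz0.008 q6 -0.41
t15.40 a1.49 zc0.1213 z0.1228 fz8.2 tz0.004 q6 -0.29
t15.67 a1.37 zc0.1209 z0.1226 fz9.3 tz0.047 q6 -0.17
```

```bash
python3 - <<'E'
from turn import *
a,z=np.load("st.npy")
a,z=turn(a,z,1.73-1.75)
np.save("st.npy",[a,z])
E
```

```text
t15.93 a1.25 zc0.1204 z0.1222 fz9.4 tz0.041 q6 -0.05
t16.20 a1.13 zc0.1199 z0.1217 fz9.4 tz0.023 q6 0.07
t16.47 a1.01 zc0.1194 z0.1212 fz8.0 tz0.066 q6 0.19
t16.73 a0.89 zc0.1189 z0.1208 fz9.8 tz0.138 q6 0.31
t17.00 a0.77 zc0.1185 z0.1203 fz9.0 tz0.118 q6 0.43
t17.27 a0.65 zc0.1180 z0.1198 fz8.7 tz0.117 q6 0.55
t17.53 a0.53 zc0.1175 z0.1193 fz8.8 tz0.037 q6 0.67
t17.80 a0.41 zc0.1170 z0.1189 fz9.9 tz0.106 q6 0.79
t18.07 a0.29 zc0.1165 z0.1184 fz8.9 tz0.033 q6 0.91
t18.33 a0.17 zc0.1161 z0.1179 fz9.0 tz0.080 q6 1.03
t18.60 a0.05 zc0.1156 z0.1174 fz9.3 tz0.066 q6 1.15
t18.85 a-0.02 zc0.1153 z0.1172 fz10.3 tz0.108 q6 1.22
```

```bash
python3 - <<'E'
from turn import *
a,z=np.load("st.npy")
a,z=turn(a,z,a-.5,step=.06,tstop=.45)
dwell(.3);print(read_torque(),np.array(read_force())-f0,read_eef_pos(),read_t())
np.save("st.npy",[a,z])
E
```

```text
t19.10 a-0.08 zc0.1151 z0.1172 fz10.6 tz0.164 q6 1.28
t19.35 a-0.14 zc0.1148 z0.1171 fz12.5 tz0.257 q6 1.34
t19.60 a-0.20 zc0.1146 z0.1171 fz13.2 tz0.380 q6 1.40
t19.85 a-0.26 zc0.1143 z0.1172 fz13.5 tz0.207 q6 1.46
t20.10 a-0.32 zc0.1141 z0.1173 fz15.5 tz0.264 q6 1.52
t20.35 a-0.38 zc0.1143 z0.1178 fz16.2 tz0.067 q6 1.58
t20.60 a-0.44 zc0.1144 z0.1180 fz14.9 tz0.105 q6 1.64
t20.85 a-0.50 zc0.1146 z0.1180 fz16.0 tz0.193 q6 1.70
t21.10 a-0.52 zc0.1149 z0.1181 fz14.2 tz0.313 q6 1.72
[-0.95911982  1.12149887  0.24613521] [-2.49584249 -4.02476524 14.69599589] [ 0.64084926 -0.12364181  0.11811071] 21.4
```

The height stalled at 0.117 m and the torque rose from a ≈ -0.05, so the fastener is on its stop. After that the handle only wound up in the grip. I'll unwind within the blade's play, lift, and check with the camera.

```bash
python3 - <<'E'
from turn import *
a,z=np.load("st.npy")
for a in(-.4,-.3,-.2):
    movel([F[0],F[1],.1150],v=.004,ori=quat(a));print(a,read_eef_pos()[2],read_torque()[2],np.array(read_force())-f0)
dwell(.2)
movel([F[0],F[1],.16],v=.06); 
tx=np.array([np.cos(a),np.sin(a)]);P=F[:2]-.055*tx
movel([P[0],P[1],.175],v=.15);dwell(.3)
p=wristshot("home");print(read_t(),np.round(read_qpos(),2),read_finger_gap(),np.array(read_force())-f0)
s=capture("side");K=np.array([[s["fx"],0,s["cx"]],[0,s["fy"],s["cy"]],[0,0,1.]])
u=cv2.projectPoints(np.array([[P[0],P[1],.13]]),np.array(s["rvec"]),np.array(s["tvec"]),K,None)[0].ravel()
x,y=map(int,u);A=cv2.resize(s["image"][y-40:y+40,x-40:x+40],(320,320),interpolation=cv2.INTER_CUBIC)
B=cv2.resize(p["image"][40:290,130:410],(480,429),interpolation=cv2.INTER_CUBIC)
c=np.zeros((429,800,3),np.uint8);c[:320,:320]=A;c[:,320:]=B;cv2.imwrite("pics/homec.png",c)
E
```

```text
-0.4 0.11844568748967498 0.35364187806032 [-3.18301015 -2.42578761 15.8994458 ]
-0.3 0.11849537955911216 0.2493848446974266 [-2.72806361 -3.37302378 14.29878136]
-0.2 0.11828855012380969 0.13263346230591552 [-2.72097021 -2.6203207  15.06828353]
24.15 [-0.39  0.23  1.55  0.    1.36  1.38] 0.024081981574450885 [-0.58572669  0.38906704  0.2688877 ]
```

View pics/homec.png

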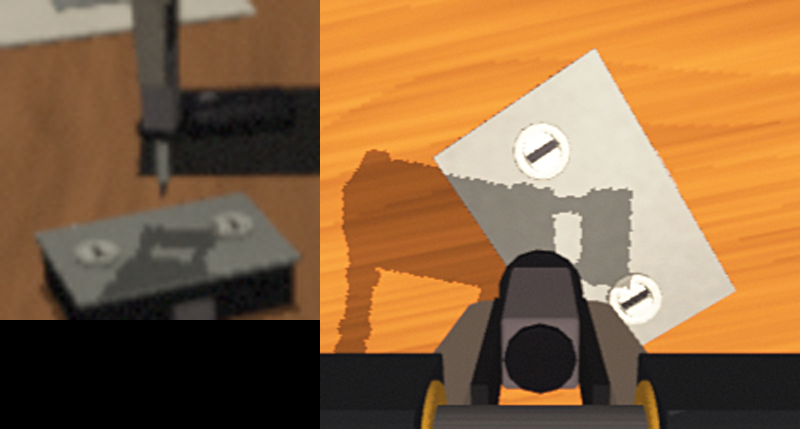

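The loose slot at (540,152) now runs parallel to the home one at (637,298), so it is home, and the driver sits square and upright in the grip. Next I take it back to the block, measuring the hole from an offset pose.

```bash
python3 - <<'E'
from h import *
im=cv2.imread("pics/home.png",0)
for n,(u,v) in dict(loose=(540,152),home=(637,298)).items():
    x=int(130+(u-320)/480*280);y=int(40+v/429*250)
    c=cv2.resize(im[y-9:y+10,x-9:x+10],None,fx=6,fy=6,interpolation=cv2.INTER_CUBIC);yy,xx=np.mgrid[:114,:114]
    m=((c<120)&((xx-57)**2+(yy-57)**2<50**2)).astype(np.uint8);print(n,m.sum(),cv2.minAreaRect(cv2.findNonZero(m)))
a=1.9;S=np.array([.4966,.2540]);P=S-.06*np.array([np.cos(a),np.sin(a)])
e=read_eef_pos();movel([e[0],e[1],.23],v=.2)
reach([P[0],P[1],.2],quat(a));dwell(.3)
p=wristshot("ret");nets(p,["stand"]);print(read_t(),np.round(read_qpos(),2))
np.save("retW.npy",p["W"])
u=topx(p,[*S,.06]);x0,y0=int(u[0])-50,int(u[1])-40;print(u,x0,y0)
cv2.imwrite("pics/retc.png",cv2.resize(p["image"][y0:y0+90,x0:x0+100],None,fx=6,fy=6,interpolation=cv2.INTER_CUBIC))
E
```

```text
loose 2554 ((58.04759979248047, 58.10063934326172), (28.9700927734375, 99.31703186035156), 56.56013107299805)
home 2061 ((58.72058868408203, 60.367645263671875), (22.980806350708008, 99.29769134521484), 59.03623962402344)
stand [(0.88, [0.4961, 0.2553, -0.0009]), (0.88, [0.515, 0.3668, 0.0023]), (0.64, [0.3598, 0.2773, 0.0002])]
26.425 [ 0.15  0.1   1.65 -0.    1.39 -0.18]
[257.11090089 121.15815474] 207 81
```

View pics/retc.png

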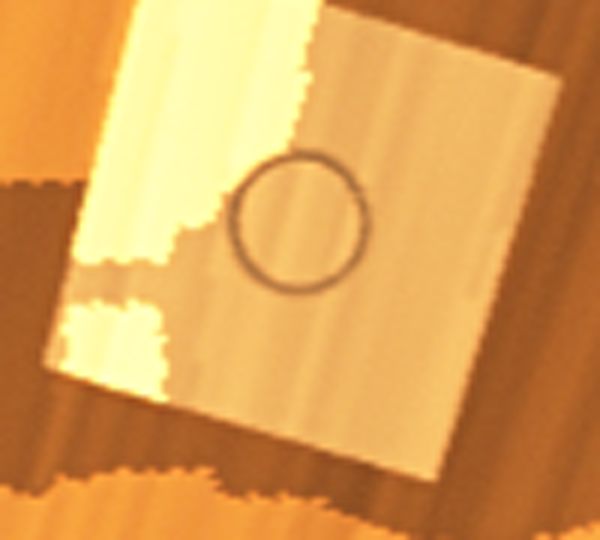

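The slots agree within 2.5°, so the joint is within about 0.04 rad of home. The hole shows as a ring at crop (300,223), roughly 23 px across. I'll insert there, watching the force.

```bash
python3 - <<'E'
from h import *
K=np.load("slotK.npy");p=dict(W=np.load("retW.npy"),fx=K[0],fy=K[1],cx=K[2],cy=K[3])
H=atz(p,256.6,117.75,.06);print("hole",H)
movel([H[0],H[1],.16],v=.12);dwell(.2)
hit=movel([H[0],H[1],.10],v=.06,force_limit=6);print(hit,read_eef_pos())
if not hit:
    hit=movel([H[0],H[1],.076],v=.025,force_limit=5);print(hit,read_eef_pos(),read_force(),read_t())
E
```

```text
hole [0.49493592 0.25719523 0.06      ]
False [0.49537925 0.2573063  0.10054861]
True [0.49479684 0.25723864 0.08085914] [-4.76082477e-01  3.80857643e-03  5.28536546e+00] 29.2833
```

The collar touches the block's top at TCP z = 0.081, the same height as when I gripped it. I'll release, retreat and check.

```bash
python3 - <<'E'
from h import *
let_go();dwell(.3);e=read_eef_pos()
movel([e[0],e[1],.2],v=.12)
a=1.9;P=np.array(e[:2])-.05*np.array([np.cos(a),np.sin(a)])
movel([P[0],P[1],.27],v=.2);dwell(.3)
p=wristshot("end");nets(p,["driver","stand"]);print(read_t(),read_finger_gap())
u=topx(p,[e[0],e[1],.08]);x,y=map(int,u)
s=capture("side")["image"][215:315,230:330]
B=p["image"][y-50:y+50,x-50:x+50]
cv2.imwrite("pics/endc.png",np.hstack([cv2.resize(i,(400,400),interpolation=cv2.INTER_CUBIC) for i in(s,B)]))
E
```

```text
driver [(0.8, [0.4999, 0.2591, 0.0085])]
stand [(0.88, [0.517, 0.3649, 0.0007]), (0.75, [0.3587, 0.2798, 0.0002]), (0.72, [0.4998, 0.2532, 0.002])]
32.85 0.09192595975680282
```

View pics/endc.png

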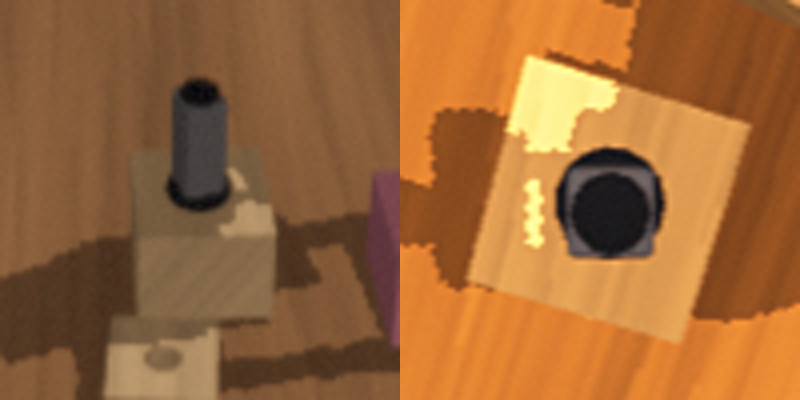

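The driver stands upright in its block, collar flat on top and centred, with the gripper clear of it. Handing in.

```bash
python3 -c "
from workcell import *
print(close_job())"
```

```text
the job is handed in; nothing more can be done
None
```

The job is handed in (no verdict was returned): I turned the loose fastener home with the screwdriver, its slot within 2.5° of parallel to the other one, and stood the screwdriver back in its block with the collar down; the arm never went near the mug, mouse or fitting.

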